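# Rub over the bezel seam of a silver hand mirror

## Task

Swing the turn-button across the mirror's handle to hold the mirror in its board. Then take the burnisher from the rack and rub its ball tip gently and slowly (about 25 mm a second) along the seam between the pearl plaque and the silver bezel, starting at the handle and going anticlockwise (seen from above) right round until you are back at the handle, keeping the tip in the seam. Lean the burnisher back in the rack's middle notch, with the button still across the handle and everything else left alone.

Things in the scene. Friction and masses are not known exactly. Their poses are not given: they have to be found in the camera images.
- mirror: silver round hand mirror lying level, face down in the work board. Origin: centre of the head's underside, own z up, handle along own -y. Head 110 mm across, 9 mm thick; handle 10 mm thick, 18 mm wide (24 at its round end), reaching 168 mm from the centre. Loose, about 0.3 kg; pins round head and handle hold it sideways with 1 mm play. The bezel seam is on top of the head: see seam_center.
- seam_center (a point): centre of the level seam circle: the corner between a low domed pearl-white plaque (89 mm across) and the upright silver bezel wall round it (inner radius 46.5, 2.5 thick, top 4.5 above the plaque's edge). Lies 14.4 mm above the mirror's underside, the height of the ball's centre when it rests in the seam, 40 to 43 mm out from here (43: against the wall; 37 to 44.5 counts).
- burnisher: burnisher 158 mm long, 55 g: steel shank 5 to 7 mm thick with a 7 mm steel ball tip, brass ferrule, dark wooden handle 16 mm square from 66 to 154 mm behind the ball. Origin: ball centre; own z from ball to butt. Starts leaning in the rack's middle notch, 18 degrees off vertical, ball forward (rack +x) and down; pinch it from above, fingers closing along rack y, and use it at that slant.
- burnisher_tip (a point): centre of the burnisher's ball tip, radius 3.5 mm. Polished, slides easily. A press of 2 to 8 N keeps it in the seam; its contact gives about 0.1 mm per N; over 20 N is too hard. Pushed ball-forward it presses harder than when trailed.
- burnisher_grip (a point): good place to pinch the burnisher: on the handle's axis, 118 mm from the ball's centre, 40 mm short of the butt, 16 mm wide; in the rack it is 36 mm behind and 112 mm above the ball's centre, about 124 mm above the table
- rack: wooden leaning tool rack, fixed; base 110 x 150 x 8 mm. Origin: centre of the base's underside; own x forward, own y across. A foot lip 8 mm high runs along its front; a notched bar on two end posts carries handles in 45 degree V notches at y = -45, 0 and +45 mm, highest point 98 mm above the table. The outer notches are empty.
- notch_foot (a point): where the centre of the burnisher's ball stands when it leans at home in the middle notch: just behind the foot lip, between two ridges 14 mm apart, 11.5 mm above the table
- work_board: wooden work board 140 x 250 x 18 mm, fixed, holding the mirror between steel pins 9 mm high. Origin: centre of its underside; the mirror's head is centred at own y = +55 mm, its handle runs toward own -y; same heading as the mirror.
- turn_button (a joint): turn-button, a flat steel bar on a vertical pivot beside the mirror's handle: 0 = across the handle, against its stop; 1.3 to 1.8 rad at the start = swung clear, roughly along the handle. In the board's frame the bar points along (cos q, -sin q): closing turns it anticlockwise seen from above. Stays where it is left; about 0.6 N at the lug turns it.
- button_lug (a point): top centre of the upright round lug on the turn-button's end: 12 mm across, 20 mm tall, top 55 mm above the table, 52 mm from the pivot; to be pushed sideways with a fingertip. The bar under it lies 30 to 35 mm above the table.
- button_pivot (a point): the turn-button's pivot, 35 mm above the table, at own x = -30 mm, y = -50 mm of the work board
- loupe: bystander, leave alone: black eye loupe, 36 mm across, 40 mm tall, standing between the task's things
- trinket_box: bystander, leave alone: round pink trinket box, 98 mm across, 58 mm tall
- ring_box: bystander, leave alone: dark red ring box, 61 x 61 x 45 mm
- tumbler: bystander, leave alone: glass tumbler, 72 mm across, 95 mm tall
- bangle: bystander, leave alone: plain silver bangle lying flat, 68 mm across, 14 mm tall
- pliers: bystander, leave alone: small pliers lying flat, 130 mm long
Not all that is in view belongs to the job. Leave any purple look-alike of the burnisher alone.

How it is judged:
On the way, in this order (a step that is already met when the one before it is completed fails the run):
1. the turn-button lies across the mirror's handle (value of joint turn_button below 0.12 rad), for 0.2 s.
2. the burnisher's tip is rubbing in the seam at the handle (start) (x of burnisher_tip in the frame of mirror between -0.012 and 0.012 m and y of burnisher_tip in the frame of mirror below -0.02 m and horizontal distance between burnisher_tip and seam_center between 0.037 and 0.0445 m and z of burnisher_tip in the frame of mirror below 0.0175 m and contact force between burnisher and mirror above 0.1 N and value of joint turn_button below 0.15 rad), for 0.3 s.
3. the burnisher's tip is rubbing in the seam an eighth of the way round, anticlockwise seen from above (x of burnisher_tip in the frame of mirror above 0.02 m and y of burnisher_tip in the frame of mirror below -0.02 m and horizontal distance between burnisher_tip and seam_center between 0.037 and 0.0445 m and z of burnisher_tip in the frame of mirror below 0.0175 m and contact force between burnisher and mirror above 0.1 N and value of joint turn_button below 0.15 rad), for 0.3 s.
4. the burnisher's tip is rubbing in the seam a quarter round (x of burnisher_tip in the frame of mirror above 0.02 m and y of burnisher_tip in the frame of mirror between -0.012 and 0.012 m and horizontal distance between burnisher_tip and seam_center between 0.037 and 0.0445 m and z of burnisher_tip in the frame of mirror below 0.0175 m and contact force between burnisher and mirror above 0.1 N and value of joint turn_button below 0.15 rad), for 0.3 s.
5. the burnisher's tip is rubbing in the seam three eighths round (x of burnisher_tip in the frame of mirror above 0.02 m and y of burnisher_tip in the frame of mirror above 0.02 m and horizontal distance between burnisher_tip and seam_center between 0.037 and 0.0445 m and z of burnisher_tip in the frame of mirror below 0.0175 m and contact force between burnisher and mirror above 0.1 N and value of joint turn_button below 0.15 rad), for 0.3 s.
6. the burnisher's tip is rubbing in the seam half round, opposite the handle (x of burnisher_tip in the frame of mirror between -0.012 and 0.012 m and y of burnisher_tip in the frame of mirror above 0.02 m and horizontal distance between burnisher_tip and seam_center between 0.037 and 0.0445 m and z of burnisher_tip in the frame of mirror below 0.0175 m and contact force between burnisher and mirror above 0.1 N and value of joint turn_button below 0.15 rad), for 0.3 s.
7. the burnisher's tip is rubbing in the seam five eighths round (x of burnisher_tip in the frame of mirror below -0.02 m and y of burnisher_tip in the frame of mirror above 0.02 m and horizontal distance between burnisher_tip and seam_center between 0.037 and 0.0445 m and z of burnisher_tip in the frame of mirror below 0.0175 m and contact force between burnisher and mirror above 0.1 N and value of joint turn_button below 0.15 rad), for 0.3 s.
8. the burnisher's tip is rubbing in the seam three quarters round (x of burnisher_tip in the frame of mirror below -0.02 m and y of burnisher_tip in the frame of mirror between -0.012 and 0.012 m and horizontal distance between burnisher_tip and seam_center between 0.037 and 0.0445 m and z of burnisher_tip in the frame of mirror below 0.0175 m and contact force between burnisher and mirror above 0.1 N and value of joint turn_button below 0.15 rad), for 0.3 s.
9. the burnisher's tip is rubbing in the seam seven eighths round (x of burnisher_tip in the frame of mirror below -0.02 m and y of burnisher_tip in the frame of mirror below -0.02 m and horizontal distance between burnisher_tip and seam_center between 0.037 and 0.0445 m and z of burnisher_tip in the frame of mirror below 0.0175 m and contact force between burnisher and mirror above 0.1 N and value of joint turn_button below 0.15 rad), for 0.3 s.
10. the burnisher's tip is rubbing in the seam back at the handle (full circle) (all of step 2), for 0.3 s.
At the end, for the whole second after the job is handed in: The turn-button lies across the handle (within 0.12 rad of its stop), the burnisher leans at rest in the rack's middle notch (ball within 8 mm of the notch's foot, slant 11 to 25 degrees), and the mirror lies level in its board, within 8 mm of where it was (value of joint turn_button below 0.12 rad and distance between burnisher_tip and notch_foot below 0.008 m and angle between the x axis of burnisher and the x axis of rack, either way round between 0.19 and 0.44 rad and angle between the y axis of burnisher and the y axis of rack, either way round below 0.15 rad and linear speed of burnisher below 0.02 m/s and distance of mirror from where it was at the start of the episode below 0.008 m and angle between mirror's own z axis and vertical below 0.05 rad); the robot touches nothing.
It fails at once if the burnisher is pressed on the mirror with more than 20 N (contact force between burnisher and mirror above 20 N).
It fails at once if the burnisher slips off the seam: it touches the mirror with its tip less than 33.5 mm or more than 47.5 mm from the seam circle's centre (contact force between burnisher and mirror above 0.3 N and (horizontal distance between burnisher_tip and seam_center below 0.0335 m or horizontal distance between burnisher_tip and seam_center above 0.0475 m)).
It fails at once if the mirror is shifted on its board by more than 8 mm (distance of mirror from where it was at the start of the episode above 0.008 m).
It fails at once if a bystander is moved by more than 30 mm (distance of any of loupe, trinket_box, ring_box, tumbler, bangle, pliers from where it was at the start of the episode above 0.03 m).
It also fails if it takes over 72 s, if anything falls off the work surface, if the arm or the gripper's body presses on something with over 40 N, if the wrist force passes 120 N, or if a joint passes its speed limit or range.

## Robot

A 6-joint arm with a two-finger parallel gripper is mounted at the origin on the work surface. World frame = base frame: x ahead of the robot, y to its left, z up, the work surface at z = 0. Lengths are in m, angles in rad, forces in N, time in s.
With the tool pointing down it reaches from about 0.35 to 0.875 m from the base axis. Payload 15.5 kg.
Tool frame: the origin (TCP) lies on the centre line of the jaws, within the pads' length; the fingertips stand 8 mm ahead of it and the grasp point (between the pads) lies 11 mm behind it (arm.nose_length is the z of the fingertips in the tool frame, in m); z points along the fingers, y is the line along which they close (so a half turn about z gives the same grasp; the last joint's range is limited). The gripper opens to 85 mm and grips with 20 to 120 N. Pads are 22 mm wide; open, the fingers measure 114 mm over their backs; the gripper's body (76 mm by 85 mm) begins 54 mm behind the grasp point. The pads swing forward as they close: fully open they stand 13 mm farther back than shut.
Start: joints at [-1.44, 0.494, 1.345, -0, 1.302, -0.096], TCP at [0.141, -0.609, 0.239] pointing down, gripper open.
Joint ranges: [-2.91, 2.91], [-0.82, 2.16], [0.22, 2.67], [-1.22, 4.37], [0.12, 2.79], [-3.08, 3.08]. Speed limits (rad/s): [1.89, 1.89, 2.57, 3.01, 3.01, 3.01].

## Interface

Orientations are given as a unit quaternion [x, y, z, w].
In Python, from rig import arm gives the robot as it stands. The module is installed in compiled form; this text tells all that it offers.
- The arm moves only by the tool send_rows, never from a script. Its arguments are lists of equal length, an entry for each row: "slide": the shift along the tool's x, y, z in cm, a list of three; "turn": the turn, a rotation vector about the tool's x, y, z in degrees, a list of three; "hand": the finger opening in cm, from 0 to 8.54. In form: {"slide": [[x, y, z], ...], "turn": [[ax, ay, az], ...], "hand": [hand, ...]}. A call has 1 to 8 rows; each row shifts and turns the commanded pose from where the row before left it, along the tool's axes as they then stand; what a row does not reach is not made up. A row lasts 1/12 s, in which the tool goes at most 41.7 mm and 7.16 degrees, less where a joint would pass 70% of its speed; a pose out of reach is approached as far as the arm can. A call is refused whole if a number of a shift passes 4.17 or a number of a turn 7.16, either way. A call with a gripper value outside its range is refused whole. The fingers move at their own pace and stop on an object; "newtons" is the grip in N (left out, the last holds). Time passes only in rows, so rows that do not move let the fingers close. It gives the time, the measured TCP pose, the force, the opening and the grip force at its end, in the units of the state.
- arm.get_state(): the state, without advancing time (a new reading comes with each control period).
- arm.get_image(name): name is "side" or "top" or "wrist"; returns a dict with "color" (420x560x3 uint8, red, green, blue), "range_z" (420x560 float32, m along the optical axis (not along the pixel's ray), 0 where there is no reading), "camera_matrix" (3x3 intrinsics, pixels), "T" (4x4, takes a point from camera to world coordinates). Camera axes: x right, y down, z forward; pixel columns grow to the right and rows downward; lengths in m; the calibration is good to about 2 mm. The wrist camera is an equidistant fisheye: a pixel r from the principal point sees the ray r / f radians off the axis. A picture is of the moment at which its call begins.
- arm.sign_off(): hands the job in; it is judged then, once.
Trained networks look in a picture, given as the dict that the camera call returned (one of the last four; its "shot" number tells which), for a name from the list of things; names that differ only in an ending like _2 or _b are one class to them, and where a whole thing is asked for, a point or a joint stands for the part that bears it (a point fixed in the world has none). Each returns a list of dicts, best first, with "conf" (0 to 1); they miss things now and then, are a little off and sometimes report something else, mostly with a low value. They report only what shows in the picture. A call takes as long as a camera call. They do not tell look-alikes from the thing itself.
- arm.recognise(query, picture): "point" ([x, y, z] in m, in world coordinates, good to about 4 mm: the middle of the surface that is visible of it).
- arm.tip_of(query, picture): "point" ([x, y, z] in m, in world coordinates, good to about 4 mm: a listed point, or the origin of a listed thing).
The state is a dict: "time": time; "qpos": joint angles; "joint_velocities": joint speeds; "tau": joint torques, N m; "position": TCP position; "eef_rot": TCP orientation; "wrist_force": force on the tool from outside, world axes, zero at the start; "moment": the same for the moment, N m; "gripper_width": finger opening in m; "gripper_force": force on a finger pad.
Only numpy, scipy, OpenCV 4.12 (cv2) and the standard library are available. Lean on these libraries where they do the work, as an engineer would, in place of code of your own. Each camera call takes 0.05 s, during which the arm holds its last target. There are 200 camera calls.

## Working session

There is one attempt and no reset: what is moved stays moved. The work goes in short steps, Python scripts to look and compute and a tool call to move; the robot and the scene stay as the last step left them, time stands still between calls to the robot, and variables do not carry over. Pictures are saved under pics/ and viewed, at most 10 in all, crops included, and the job is handed in when it is done.

Besides the shell and the picture viewer there is one more tool, called after "Emit:" as name(argument=value, ...) on one line, values as JSON. send_rows: Moves the arm, as the interface text tells. Its arguments: {"type":"object","properties":{"slide":{"type":"array","items":{"type":"array","items":{"type":"number"}}},"turn":{"type":"array","items":{"type":"array","items":{"type":"number"}}},"hand":{"type":"array","items":{"type":"number"}},"newtons":{"type":"number"}},"required":["slide","turn","hand"]}

```bash
mkdir -p pics; cat > h.py <<'E'
from rig import arm
import numpy as np, cv2
from scipy.spatial.transform import Rotation as R
def save(im,n,box=None,s=1):
    c=im["color"][...,::-1]
    if box: c=c[box[1]:box[3],box[0]:box[2]]
    cv2.imwrite(f"pics/{n}.png",cv2.resize(c,None,fx=s,fy=s,interpolation=cv2.INTER_CUBIC))
def cloud(im):
    K=im["camera_matrix"];z=im["range_z"];v,u=np.mgrid[:420,:560]
    P=np.stack([(u-K[0,2])/K[0,0]*z,(v-K[1,2])/K[1,1]*z,z],-1)
    return P@im["T"][:3,:3].T+im["T"][:3,3]
def pix(im,p):
    q=np.linalg.inv(im["T"])@np.r_[p,1];q=im["camera_matrix"]@q[:3];return (q[:2]/q[2]).round(0)
E
python3 - <<'E'
from h import *
for n in("top","side"):
    im=arm.get_image(n);save(im,n+"0")
    print(n,im["T"].round(3).tolist())
    for q in("mirror","seam_center","burnisher","burnisher_tip","burnisher_grip","rack","notch_foot","work_board","button_lug","button_pivot","loupe"):
        for f in("recognise","tip_of"):
            try: r=getattr(arm,f)(q,im)
            except Exception as e: print(q,f,e);continue
            print(q,f,[(np.round(d["point"],3).tolist(),round(d["conf"],2),pix(im,d["point"]).tolist()) for d in r[:3]])
s=arm.get_state();print(s)
E
```

```text
top [[-0.003, -0.98, 0.2, 0.383], [-1.0, 0.003, 0.0, 0.061], [-0.001, -0.2, -0.98, 1.035], [0.0, 0.0, 0.0, 1.0]]
mirror recognise [([0.547, -0.179, 0.031], 0.97, [367.0, 222.0]), ([0.56, 0.204, 0.008], 0.43, [214.0, 219.0])]
mirror tip_of [([0.541, -0.17, 0.021], 0.79, [362.0, 225.0]), ([0.578, 0.211, 0.125], 0.63, [205.0, 202.0]), ([0.758, 0.094, -0.003], 0.45, [258.0, 147.0])]
seam_center recognise [([0.548, -0.179, 0.033], 0.74, [366.0, 221.0])]
seam_center tip_of [([0.54, -0.172, 0.035], 0.72, [364.0, 224.0])]
burnisher recognise [([0.769, 0.372, 0.016], 0.66, [152.0, 140.0]), ([0.566, 0.204, 0.157], 0.53, [205.0, 205.0])]
burnisher tip_of [([0.607, 0.222, 0.007], 0.63, [208.0, 201.0]), ([0.673, 0.392, 0.009], 0.57, [144.0, 176.0])]
burnisher_tip recognise [([0.765, 0.371, 0.018], 0.56, [152.0, 142.0])]
burnisher_tip tip_of [([0.676, 0.388, 0.006], 0.85, [145.0, 175.0]), ([0.613, 0.221, 0.017], 0.62, [208.0, 198.0])]
burnisher_grip recognise [([0.769, 0.369, 0.014], 0.74, [154.0, 141.0])]
burnisher_grip tip_of [([0.608, 0.217, 0.012], 0.66, [210.0, 200.0]), ([0.792, 0.368, 0.008]
[... 3306 characters left out ...]
me': 2.3, 'qpos': array([-1.43948957e+00,  4.93594974e-01,  1.34549814e+00, -2.93682727e-05,
        1.30249990e+00, -9.54868820e-02]), 'joint_velocities': array([ 0.00173341, -0.00038216, -0.00107223, -0.00160789,  0.00046173,
       -0.00083833]), 'tau': array([ 6.98776348e-04, -8.82017183e+01, -3.84263206e+01, -1.32325749e-04,
        9.17871876e-04,  1.07006483e-05]), 'position': array([ 0.14053625, -0.60899627,  0.23928072]), 'eef_rot': array([ 9.93577027e-01,  1.13157817e-01, -1.41597147e-05,  7.54148700e-08]), 'wrist_force': array([0.06239362, 0.27443116, 0.11081091]), 'moment': array([-0.03122012,  0.01631739,  0.01548431]), 'gripper_force': 0.0, 'gripper_width': 0.08518394629577491}
```

View pics/top0.png

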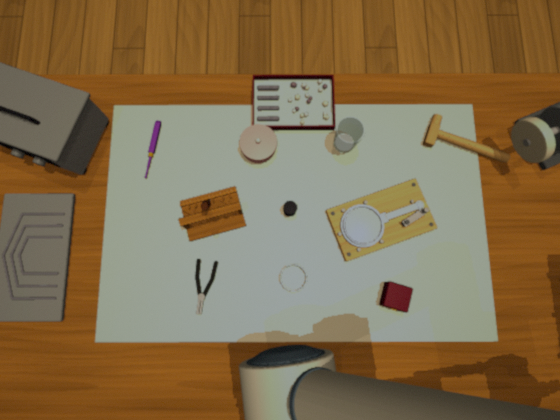

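View pics/side0.png

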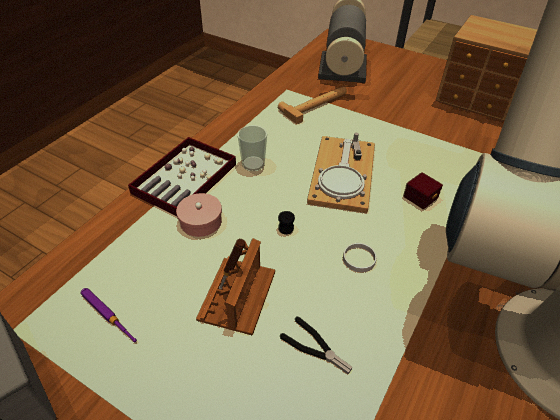

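```bash
python3 - <<'E'
from h import *
im=arm.get_image("top");P=cloud(im);np.save("P.npy",P)
def rect(m,n):
    q=P[m][:,:2]; r=cv2.minAreaRect((q*1000).astype(np.float32));print(n,m.sum(),np.round(r[0],1),np.round(r[1],1),round(r[2],1))
X,Y,Z=P[...,0],P[...,1],P[...,2]
bx=lambda a,b,c,d:(X>a)&(X<b)&(Y>c)&(Y<d)
B=bx(.43,.70,-.40,-.08)
rect(B&(Z>.011)&(Z<.025),"board")
rk=bx(.49,.67,.12,.30)
rect(rk&(Z>.004)&(Z<.013),"rackbase"); rect(rk&(Z>.080)&(Z<.105),"bar")
m=rk&(Z>.112);q=P[m];print("handle top",m.sum(),q.mean(0).round(4),q.max(0).round(4),q.min(0).round(4))
# bezel top
m=bx(.47,.61,-.24,-.10)&(Z>.029);q=P[m];(c,r)=cv2.minEnclosingCircle((q[:,:2]*1000).astype(np.float32));print("bezel",m.sum(),c,r,np.median(q[:,2]),q[:,2].max())
m=B&(Z>.045);print("lug",m.sum(),P[m].mean(0).round(4))
m=bx(.3,.8,-.3,.4)
for n in("tumbler","trinket_box","ring_box"):
    d=arm.recognise(n,im);print(n,[(np.round(e["point"],3),e["conf"]) for e in d[:1]])
E
```

```text
board 3622 [ 557.  -221.5] [139.8 250.8] 19.5
rackbase 1433 [578.8 212.5] [125.5 185.9] 12.2
bar 568 [571.3 208.3] [ 45.3 149.3] 15.1
handle top 68 [0.565  0.2053 0.1518] [0.5818 0.2145 0.1642] [0.5536 0.1984 0.1154]
bezel 504 (540.67041015625, -170.05569458007812) 56.779476165771484 0.030419107572359882 0.03701226152391235
lug 22 [ 0.5724 -0.3213  0.052 ]
tumbler [(array([ 0.779, -0.135,  0.062]), 0.62)]
trinket_box [(array([0.75 , 0.091, 0.039]), 0.64)]
ring_box [(array([ 0.365, -0.238,  0.044]), 0.77)]
```

```bash
cat >> h.py <<'E'
def cur():
    s=arm.get_state();M=R.from_quat(s["eef_rot"]).as_matrix()
    return s["position"],np.degrees(np.arctan2(M[1,0],M[0,0])),s,M
def rows(wps,p=None,h=None,dec=2):
    """wps: list of (xyz, heading deg, n rows); prints slide/turn rows in cm/deg, tool held pointing down"""
    p0,h0,s,M=cur(); p=p0 if p is None else np.array(p); h=h0 if h is None else h
    S=[];T=[]
    for q,hd,n in wps:
        q=np.array(q,float);dp=(q-p)/n;dh=(hd-h)/n
        for i in range(n):
            a=np.radians(h); x=np.array([np.cos(a),np.sin(a),0]);y=np.array([np.sin(a),-np.cos(a),0])
            S.append([round(float(v)*100,dec) for v in (dp@x,dp@y,-dp[2])]);T.append([0,0,round(-dh,2)])
            h+=dh
        p=q
    for i in range(0,len(S),8): print(len(S[i:i+8]),S[i:i+8],T[i:i+8],sep="\n")
E
python3 - <<'E'
from h import *
p,h,s,M=cur();print(p,h,M[2])
piv=np.array([.5454,-.2786])
def F(phi,d):
    a=np.radians(phi);q=piv+.052*np.array([np.cos(a),np.sin(a)])-d*np.array([-np.sin(a),np.cos(a)]);return q
q=F(-58.7,.025)
rows([((*q,.12),31.3,14),((*q,.052),31.3,2)])
print("push")
w=[]
a=-58.7
for k in range(12):
    phi=-58.7+(k+1)*75/12; w.append(((*F(phi,.017 if k else .02),.052),phi+90,1))
rows(w,(*q,.052),31.3)
E
```

```text
[ 0.14053678 -0.6089541   0.23926592] 12.99411258256373 [ 2.24992686e-05 -7.79210345e-05 -9.99999997e-01]
8
[[3.3, -1.24, 0.85], [3.32, -1.16, 0.85], [3.35, -1.09, 0.85], [3.37, -1.01, 0.85], [3.39, -0.93, 0.85], [3.42, -0.86, 0.85], [3.43, -0.78, 0.85], [3.45, -0.7, 0.85]]
[[0, 0, np.float64(-1.31)], [0, 0, np.float64(-1.31)], [0, 0, np.float64(-1.31)], [0, 0, np.float64(-1.31)], [0, 0, np.float64(-1.31)], [0, 0, np.float64(-1.31)], [0, 0, np.float64(-1.31)], [0, 0, np.float64(-1.31)]]
8
[[3.47, -0.62, 0.85], [3.48, -0.54, 0.85], [3.49, -0.46, 0.85], [3.5, -0.38, 0.85], [3.51, -0.3, 0.85], [3.51, -0.22, 0.85], [0.0, 0.0, 3.4], [0.0, 0.0, 3.4]]
[[0, 0, np.float64(-1.31)], [0, 0, np.float64(-1.31)], [0, 0, np.float64(-1.31)], [0, 0, np.float64(-1.31)], [0, 0, np.float64(-1.31)], [0, 0, np.float64(-1.31)], [0, 0, np.float64(0.0)], [0, 0, np.float64(0.0)]]
push
8
[[1.08, 0.19, -0.0], [0.88, 0.15, -0.0], [0.58, 0.15, -0.0], [0.58, 0.15, -0.0], [0.58, 0.15, -0.0], [0.58, 0.15, -0.0], [0.58, 0.15, -0.0], [0.58, 0.15, -0.0]]
[[0, 0, -6.25], [0, 0, -6.25], [0, 0, -6.25], [0, 0, -6.25], [0, 0, -6.25], [0, 0, -6.25], [0, 0, -6.25], [0, 0, -6.25]]
4
[[0.58, 0.15, -0.0], [0.58, 0.15, -0.0], [0.58, 0.15, -0.0], [0.58, 0.15, -0.0]]
[[0, 0, -6.25], [0, 0, -6.25], [0, 0, -6.25], [0, 0, -6.25]]
```

Emit:
send_rows(slide=[[3.3,-1.24,0.85],[3.32,-1.16,0.85],[3.35,-1.09,0.85],[3.37,-1.01,0.85],[3.39,-0.93,0.85],[3.42,-0.86,0.85],[3.43,-0.78,0.85],[3.45,-0.7,0.85]], turn=[[0,0,-1.31],[0,0,-1.31],[0,0,-1.31],[0,0,-1.31],[0,0,-1.31],[0,0,-1.31],[0,0,-1.31],[0,0,-1.31]], hand=[0,0,0,0,0,0,0,0], newtons=20)

```text
time: 3.17
position: [0.3763, -0.452, 0.171]
eef_rot: [0.979, 0.204, 0.0, 0.0]
wrist_force: [0.0, -1.2, 0.3]
gripper_width: -0.0004
gripper_force: 0.0
```

Emit:
send_rows(slide=[[3.47,-0.62,0.85],[3.48,-0.54,0.85],[3.49,-0.46,0.85],[3.5,-0.38,0.85],[3.51,-0.3,0.85],[3.51,-0.22,0.85],[0,0,0],[0,0,0]], turn=[[0,0,-1.31],[0,0,-1.31],[0,0,-1.31],[0,0,-1.31],[0,0,-1.31],[0,0,-1.31],[0,0,0],[0,0,0]], hand=[0,0,0,0,0,0,0,0])

```text
time: 3.83
position: [0.5521, -0.3347, 0.1195]
eef_rot: [0.962, 0.271, -0.0, -0.0]
wrist_force: [0.1, 1.0, 0.2]
gripper_width: -0.0002
gripper_force: 0.0
```

```bash
python3 - <<'E'
from h import *
im=arm.get_image("wrist");save(im,"w1");p,h,s,M=cur();print(p,h,s["gripper_width"],s["wrist_force"],im["camera_matrix"].tolist(),im["T"].round(4).tolist())
E
```

```text
[ 0.5512496  -0.33568529  0.11998574] 31.403569661919786 -0.000246819293971223 [ 0.0616483  -0.96577729 -0.47232081] [[325.19226210127806, 0.0, 276.1535536012008], [0.0, 325.19226210127806, 207.1364096508579], [0.0, 0.0, 1.0]] [[0.5215, -0.8217, -0.2297, 0.6102], [-0.8532, -0.5026, -0.1391, -0.2985], [-0.0012, 0.2685, -0.9633, 0.2527], [0.0, 0.0, 0.0, 1.0]]
```

View pics/w1.png

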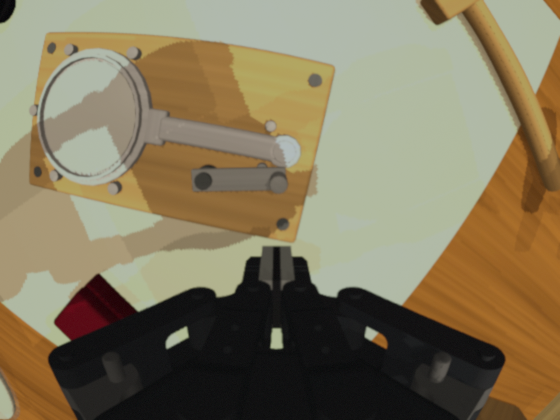

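Emit:
send_rows(slide=[[0,0,3.4],[0,0,3.4],[0,0,0]], turn=[[0,0,0],[0,0,0],[0,0,0]], hand=[0,0,0])

```text
time: 4.13
position: [0.5476, -0.3352, 0.0475]
eef_rot: [0.963, 0.269, -0.002, -0.003]
wrist_force: [-1.2, 2.5, -1.2]
gripper_width: -0.0003
gripper_force: 0.0
```

Emit:
send_rows(slide=[[1.08,0.19,0],[0.88,0.15,0],[0.58,0.15,0],[0.58,0.15,0],[0.58,0.15,0],[0.58,0.15,0],[0.58,0.15,0],[0.58,0.15,0]], turn=[[0,0,-6.25],[0,0,-6.25],[0,0,-6.25],[0,0,-6.25],[0,0,-6.25],[0,0,-6.25],[0,0,-6.25],[0,0,-6.25]], hand=[0,0,0,0,0,0,0,0])

```text
time: 4.8
position: [0.5944, -0.3043, 0.0545]
eef_rot: [0.757, 0.653, 0.0, 0.001]
wrist_force: [0.7, -1.2, 0.0]
gripper_width: -0.0
gripper_force: 0.6
```

Emit:
send_rows(slide=[[0.58,0.15,0],[0.58,0.15,0],[0.58,0.15,0],[0,0,0]], turn=[[0,0,-6.25],[0,0,-6.25],[0,0,-6.25],[0,0,0]], hand=[0,0,0,0])

```text
time: 5.13
position: [0.5995, -0.2862, 0.0543]
eef_rot: [0.64, 0.768, 0.0, 0.001]
wrist_force: [0.0, -0.5, 0.2]
gripper_width: 0.0002
gripper_force: 0.0
```

```bash
python3 - <<'E'
from h import *
im=arm.get_image("wrist");save(im,"w2");p,h,s,M=cur();print(p,h,s["wrist_force"])
E
```

```text
[ 0.59933573 -0.28654888  0.05397847] 99.96811910479893 [-0.15709586  0.06568243  1.01333315]
```

View pics/w2.png

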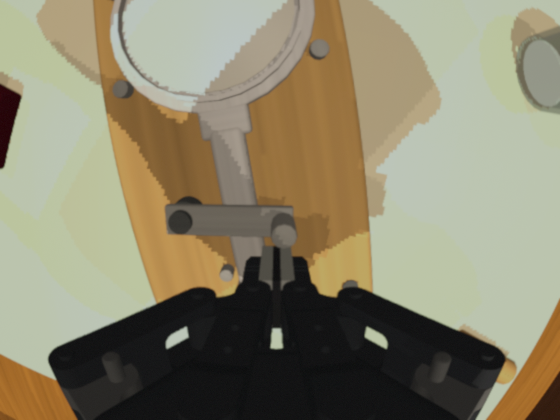

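Emit:
send_rows(slide=[[0.3,0.06,0],[0.3,0.06,0],[0.25,0.05,0],[0,0,0]], turn=[[0,0,-3],[0,0,-3],[0,0,-3],[0,0,0]], hand=[0,0,0,0])

```text
time: 5.52
position: [0.5989, -0.2778, 0.0533]
eef_rot: [0.581, 0.814, -0.0, 0.0]
wrist_force: [0.3, -0.3, -0.4]
gripper_width: -0.0001
gripper_force: 0.0
```

Emit:
send_rows(slide=[[0.12,0,0],[0,0,0]], turn=[[0,0,0],[0,0,0]], hand=[0,0])

```text
time: 5.68
position: [0.5988, -0.2771, 0.053]
eef_rot: [0.582, 0.813, -0.0, 0.001]
wrist_force: [0.4, -3.9, 2.0]
gripper_width: 0.0
gripper_force: 1.8
```

Emit:
send_rows(slide=[[0.12,0,0],[0,0,0],[0,0,0]], turn=[[0,0,0],[0,0,0],[0,0,0]], hand=[0,0,0])

```text
time: 5.93
position: [0.5988, -0.2767, 0.053]
eef_rot: [0.581, 0.814, -0.0, 0.001]
wrist_force: [-0.4, -10.2, 2.4]
gripper_width: -0.0002
gripper_force: 4.8
```

```bash
python3 - <<'E'
from h import *
im=arm.get_image("wrist");p,h,s,M=cur();print(p,h,s["wrist_force"])
K=im["camera_matrix"]
def fp(px):
    # fisheye pixel -> world using range_z median
    u,v=px;z=np.median(im["range_z"][v-2:v+3,u-2:u+3]);d=np.array([u-K[0,2],v-K[1,2]]);r=np.linalg.norm(d);t=r/K[0,0]
    c=np.r_[np.tan(t)*d/r,1]*z;return (im["T"]@np.r_[c,1])[:3]
save(im,"w3",(100,0,400,300),2)
for n in("button_lug","button_pivot"):
    for e in arm.tip_of(n,im)[:2]: print(n,np.round(e["point"],4),e["conf"])
E
```

```text
[ 0.59880141 -0.27665728  0.05298215] 108.9265738027633 [ 0.1669361  -9.65016127  1.71655288]
button_lug [ 0.5976 -0.2561  0.052 ] 0.72
button_pivot [ 0.5504 -0.2781  0.0365] 0.85
```

View pics/w3.png

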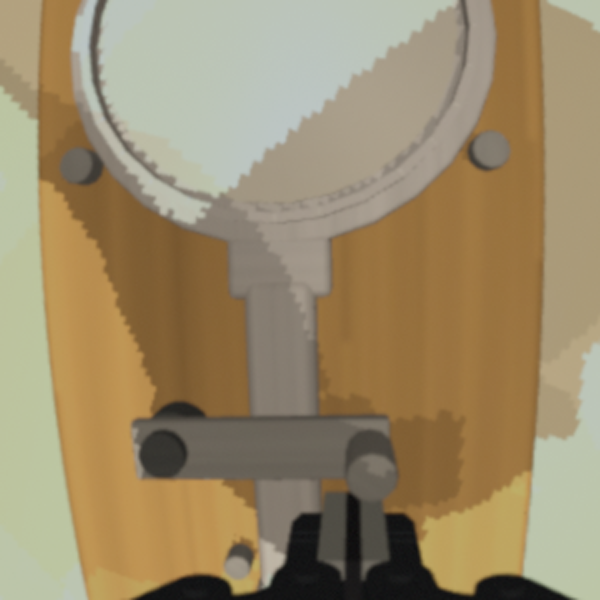

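```bash
python3 - <<'E'
from h import *
p,h,s,M=cur()
a=np.radians(h);q=p-.02*np.array([np.cos(a),np.sin(a),0])
rows([(q,h,1),((q[0],q[1],.09),h,1),((.491,-.183,.16),15.1,14)])
E
```

```text
8
[[-2.0, 0.0, -0.0], [0.0, 0.0, -3.7], [1.03, -0.51, -0.5], [0.96, -0.63, -0.5], [0.88, -0.74, -0.5], [0.79, -0.83, -0.5], [0.68, -0.92, -0.5], [0.57, -0.99, -0.5]]
[[0, 0, np.float64(-0.0)], [0, 0, np.float64(-0.0)], [0, 0, np.float64(6.7)], [0, 0, np.float64(6.7)], [0, 0, np.float64(6.7)], [0, 0, np.float64(6.7)], [0, 0, np.float64(6.7)], [0, 0, np.float64(6.7)]]
8
[[0.45, -1.05, -0.5], [0.33, -1.1, -0.5], [0.2, -1.13, -0.5], [0.06, -1.14, -0.5], [-0.07, -1.14, -0.5], [-0.2, -1.13, -0.5], [-0.33, -1.1, -0.5], [-0.46, -1.05, -0.5]]
[[0, 0, np.float64(6.7)], [0, 0, np.float64(6.7)], [0, 0, np.float64(6.7)], [0, 0, np.float64(6.7)], [0, 0, np.float64(6.7)], [0, 0, np.float64(6.7)], [0, 0, np.float64(6.7)], [0, 0, np.float64(6.7)]]
```

Emit:
send_rows(slide=[[-2.0,0,0],[0,0,-3.7],[1.03,-0.51,-0.5],[0.96,-0.63,-0.5],[0.88,-0.74,-0.5],[0.79,-0.83,-0.5],[0.68,-0.92,-0.5],[0.57,-0.99,-0.5]], turn=[[0,0,0],[0,0,0],[0,0,6.7],[0,0,6.7],[0,0,6.7],[0,0,6.7],[0,0,6.7],[0,0,6.7]], hand=[0,0,0,0,0,0,0,0])

```text
time: 6.75
position: [0.555, -0.2454, 0.1195]
eef_rot: [0.827, 0.562, -0.0, -0.0]
wrist_force: [0.7, 0.5, -0.2]
gripper_width: 0.0001
gripper_force: 0.0
```

Emit:
send_rows(slide=[[0.45,-1.05,-0.5],[0.33,-1.1,-0.5],[0.2,-1.13,-0.5],[0.06,-1.14,-0.5],[-0.07,-1.14,-0.5],[-0.2,-1.13,-0.5],[-0.33,-1.1,-0.5],[-0.46,-1.05,-0.5]], turn=[[0,0,6.7],[0,0,6.7],[0,0,6.7],[0,0,6.7],[0,0,6.7],[0,0,6.7],[0,0,6.7],[0,0,6.7]], hand=[2,4,5,5,5,5,5,5])

```text
time: 7.42
position: [0.4896, -0.1812, 0.1596]
eef_rot: [0.992, 0.129, -0.0, -0.0]
wrist_force: [-0.2, 0.1, -0.0]
gripper_width: 0.0503
gripper_force: 0.0
```

Emit:
send_rows(slide=[[0,0,0],[0,0,0]], turn=[[0,0,0],[0,0,0]], hand=[5,5])

```text
time: 7.58
position: [0.4903, -0.1816, 0.1596]
eef_rot: [0.991, 0.134, 0.0, 0.0]
wrist_force: [0.9, -0.6, -0.0]
gripper_width: 0.0499
gripper_force: 0.0
```

```bash
cat >> h.py <<'E'
def fcloud(im):
    K=im["camera_matrix"];z=im["range_z"];v,u=np.mgrid[:420,:560]
    d=np.stack([u-K[0,2],v-K[1,2]],-1);r=np.linalg.norm(d,axis=-1)+1e-9;t=np.minimum(r/K[0,0],1.5)
    c=np.dstack([d/r[...,None]*np.tan(t)[...,None]*z[...,None],z]);return c@im["T"][:3,:3].T+im["T"][:3,3]
def fpix(im,p):
    q=(np.linalg.inv(im["T"])@np.r_[p,1])[:3];r=np.hypot(*q[:2]);t=np.arctan2(r,q[2]);K=im["camera_matrix"]
    return (q[:2]/r*t*K[0,0]+K[:2,2]).round(0)
E
python3 - <<'E'
from h import *
im=arm.get_image("wrist");p,h,s,M=cur();print(p,h,s["wrist_force"])
P=fcloud(im);np.save("Pw.npy",P);save(im,"w4")
for n in("seam_center",):
    for e in arm.tip_of(n,im)[:2]: print(n,np.round(e["point"],4),e["conf"])
d=np.hypot(P[...,0]-.5397,P[...,1]+.17);zz=P[...,2]
# ridge height by radius
for r in range(30,60,2):
    m=(d>r/1000)&(d<(r+2)/1000);print(r,m.sum(),np.round(np.percentile(zz[m],[10,50,90]),4))
E
```

```text
[ 0.49058086 -0.18189284  0.15937841] 15.454525799022592 [-0.19102032 -0.38402382  0.62418645]
seam_center [ 0.5414 -0.169   0.0311] 0.92
30 1114 [0.0282 0.2426 0.2529]
32 2630 [0.0284 0.2479 0.2534]
34 2620 [0.028  0.2455 0.2527]
36 2637 [0.0278 0.2344 0.251 ]
38 5792 [0.0285 0.2362 0.2479]
40 5118 [0.028  0.2313 0.2435]
42 2130 [0.0262 0.2229 0.2371]
44 2183 [0.0264 0.1956 0.2491]
46 2678 [0.0264 0.1997 0.2501]
48 2960 [0.0258 0.192  0.2503]
50 2458 [0.0257 0.1902 0.2509]
52 1681 [0.025  0.1835 0.2517]
54 1512 [0.017  0.0267 0.2493]
56 1442 [0.0164 0.0259 0.2065]
58 1984 [0.0162 0.1697 0.2115]
```

View pics/w4.png

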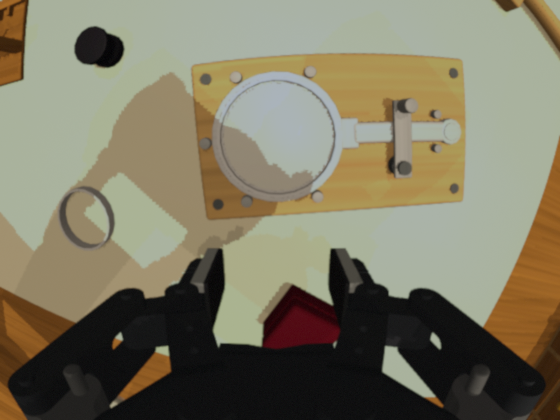

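```bash
python3 - <<'E'
import numpy as np
from scipy.optimize import least_squares
for f in("Pw.npy","P.npy"):
    P=np.load(f).reshape(-1,3);d=np.hypot(P[:,0]-.540,P[:,1]+.17)
    m=(d<.07)&(P[:,2]<.05)
    for lo,hi,a,b in((.0295,.038,.042,.053),(.0225,.0285,.048,.058)):
        q=P[m&(P[:,2]>lo)&(P[:,2]<hi)&(d>a)&(d<b)]
        # per-angle mean radius balanced
        th=np.arctan2(q[:,1]+.17,q[:,0]-.54);bn=(th/np.radians(10)).astype(int)
        c=np.array([q[bn==k].mean(0)[:2] for k in np.unique(bn) if (bn==k).sum()>3])
        s=least_squares(lambda x:np.hypot(c[:,0]-x[0],c[:,1]-x[1])-x[2],[.54,-.17,.05],loss="soft_l1",f_scale=.001)
        print(f,len(q),len(c),s.x.round(4),q[:,2].mean().round(4))
    q=P[(d<.030)&(P[:,2]<.05)];print(q[:,2].mean())
E
```

```text
Pw.npy 1261 35 [ 0.5415 -0.1674  0.0477] 0.0315
Pw.npy 2482 35 [ 0.5408 -0.1687  0.0523] 0.0256
0.02974349692460779
P.npy 122 17 [ 0.539  -0.17    0.0474] 0.0316
P.npy 265 34 [ 0.5393 -0.1704  0.0524] 0.0252
0.02940718181730466
```

```bash
python3 - <<'E'
from h import *
rows([((.575,.2117,.215),15.1,12)])
E
```

```text
8
[[1.55, -2.98, -0.47], [1.55, -2.98, -0.47], [1.55, -2.98, -0.47], [1.55, -2.98, -0.47], [1.54, -2.98, -0.47], [1.54, -2.98, -0.47], [1.54, -2.98, -0.47], [1.54, -2.98, -0.47]]
[[0, 0, np.float64(0.03)], [0, 0, np.float64(0.03)], [0, 0, np.float64(0.03)], [0, 0, np.float64(0.03)], [0, 0, np.float64(0.03)], [0, 0, np.float64(0.03)], [0, 0, np.float64(0.03)], [0, 0, np.float64(0.03)]]
4
[[1.54, -2.98, -0.47], [1.54, -2.98, -0.47], [1.54, -2.98, -0.47], [1.53, -2.98, -0.47]]
[[0, 0, np.float64(0.03)], [0, 0, np.float64(0.03)], [0, 0, np.float64(0.03)], [0, 0, np.float64(0.03)]]
```

Emit:
send_rows(slide=[[1.55,-2.98,-0.47],[1.55,-2.98,-0.47],[1.55,-2.98,-0.47],[1.55,-2.98,-0.47],[1.54,-2.98,-0.47],[1.54,-2.98,-0.47],[1.54,-2.98,-0.47],[1.54,-2.98,-0.47]], turn=[[0,0,0],[0,0,0],[0,0,0],[0,0,0],[0,0,0],[0,0,0],[0,0,0],[0,0,0.3]], hand=[5,5,5,5,5,5,5,5])

```text
time: 8.35
position: [0.5473, 0.0824, 0.1968]
eef_rot: [0.991, 0.132, -0.0, 0.0]
wrist_force: [0.0, -0.7, -0.7]
gripper_width: 0.0499
gripper_force: 0.0
```

Emit:
send_rows(slide=[[1.54,-2.98,-0.47],[1.54,-2.98,-0.47],[1.54,-2.98,-0.47],[1.53,-2.98,-0.47],[0,0,0],[0,0,0],[0,0,0]], turn=[[0,0,0],[0,0,0],[0,0,0],[0,0,0],[0,0,0],[0,0,0],[0,0,0]], hand=[5,5,5,5,5,5,5])

```text
time: 8.93
position: [0.5753, 0.2117, 0.215]
eef_rot: [0.991, 0.131, -0.0, 0.0]
wrist_force: [0.3, -0.6, -0.7]
gripper_width: 0.0502
gripper_force: 0.0
```

```bash
python3 - <<'E'
from h import *
im=arm.get_image("wrist");p,h,s,M=cur();print(p,h,s["wrist_force"])
P=fcloud(im);np.save("Pr.npy",P);save(im,"w5")
for n in("burnisher_grip","burnisher_tip","notch_foot","rack"):
    for e in arm.tip_of(n,im)[:2]: print(n,np.round(e["point"],4),e["conf"],fpix(im,e["point"]))
a=np.radians(h);X=P[...,:2]-p[:2];rx=X@[np.cos(a),np.sin(a)];ry=X@[-np.sin(a),np.cos(a)]
for z in(.105,.115,.125,.135,.145,.155):
    m=(abs(P[...,2]-z)<.005)&(abs(ry)<.018)&(abs(rx)<.05)
    if m.sum()>5: print(z,m.sum(),"rx",np.percentile(rx[m],[5,50,95]).round(4),"ry",np.percentile(ry[m],[2,50,98]).round(4))
E
```

```text
[0.57519836 0.21120841 0.21511536] 15.014107822522297 [-0.48128479  0.65835303 -0.25111241]
burnisher_grip [0.5793 0.2098 0.1215] 0.79 [281. 209.]
burnisher_tip [0.6722 0.3886 0.0078] 0.94 [143.  60.]
burnisher_tip [0.612  0.2198 0.009 ] 0.73 [279. 148.]
notch_foot [0.6131 0.2231 0.0117] 0.69 [276. 146.]
rack [0.5796 0.2106 0.0033] 0.73 [279. 179.]
rack [ 0.54   -0.1683  0.014 ] 0.51 [521. 278.]
0.105 140 rx [0.0114 0.0134 0.015 ] ry [-0.0077  0.0004  0.0077]
0.115 158 rx [0.0084 0.0101 0.0119] ry [-0.0074  0.      0.0074]
0.125 179 rx [0.0046 0.0069 0.0088] ry [-0.0078  0.0001  0.0079]
0.135 196 rx [0.0019 0.0037 0.0056] ry [-0.0074  0.0001  0.0077]
0.145 230 rx [-0.0016  0.0004  0.0023] ry [-0.0078 -0.0004  0.0074]
0.155 465 rx [-0.0172 -0.0048 -0.0013] ry [-0.0074  0.0002  0.0078]
```

View pics/w5.png

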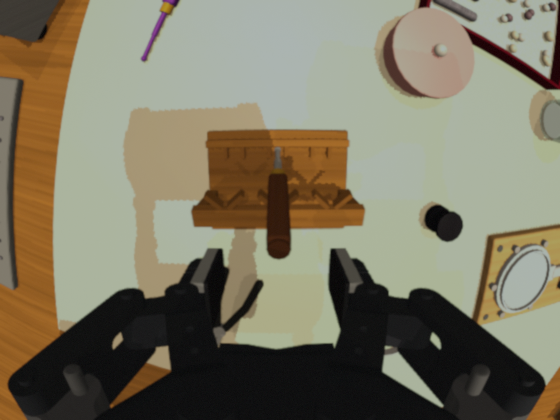

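```bash
python3 -c "
import cv2;c=cv2.imread('pics/w5.png')[110:270,180:380];cv2.imwrite('pics/w5c.png',cv2.resize(c,None,fx=3,fy=3,interpolation=2))"
```

```text
(no output)
```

View pics/w5c.png

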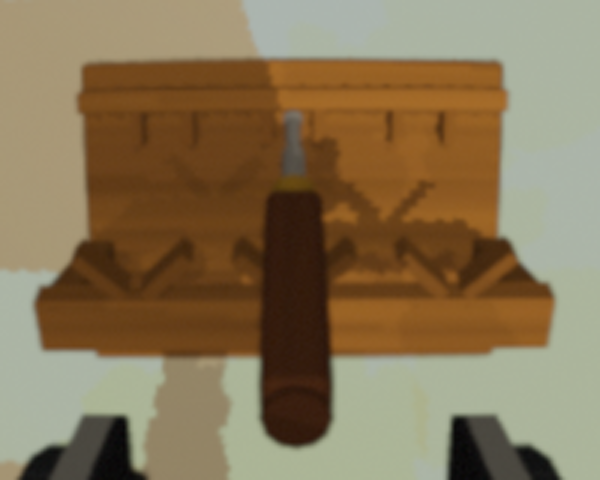

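Emit:
send_rows(slide=[[-0.05,0,2.5],[-0.05,0,2.5],[-0.05,0,2.5],[0,0,1.7],[0,0,1.0],[0,0,0],[0,0,0]], turn=[[0,0,0],[0,0,0],[0,0,0],[0,0,0],[0,0,0],[0,0,0],[0,0,0]], hand=[5,5,5,5,5,5,5])

```text
time: 9.77
position: [0.574, 0.2114, 0.114]
eef_rot: [0.991, 0.13, -0.0, 0.0]
wrist_force: [0.4, -0.6, 1.3]
gripper_width: 0.0501
gripper_force: 0.0
```

Emit:
send_rows(slide=[[0,0,0],[0,0,0],[0,0,0],[0,0,0],[0,0,0],[0,0,0]], turn=[[0,0,0],[0,0,0],[0,0,0],[0,0,0],[0,0,0],[0,0,0]], hand=[2.4,1.8,1.2,1.0,1.0,1.0], newtons=100)

```text
time: 10.27
position: [0.5746, 0.2117, 0.1146]
eef_rot: [0.991, 0.13, 0.001, -0.0]
wrist_force: [1.5, -1.2, 7.4]
gripper_width: 0.0149
gripper_force: 97.4
```

```bash
python3 - <<'E'
from h import *
p,h,s,M=cur();print(p,h,s["wrist_force"],s["moment"],s["gripper_force"],s["gripper_width"])
E
```

```text
[0.5745944  0.21168185 0.11464   ] 14.98315285707609 [ 1.45153275 -1.24690261  7.35564643] [-0.29056515 -0.18343529  0.00743031] 97.4077320098877 0.014866178753789181
```

```bash
python3 - <<'E'
from h import *
p,h,s,M=cur()
rows([((p[0],p[1],.235),15,4),((.5186,-.2175,.235),15,14),((.5186,-.2175,.157),15,4)])
E
```

```text
8
[[0.0, 0.0, -3.01], [0.0, 0.0, -3.01], [0.0, 0.0, -3.01], [0.0, 0.0, -3.01], [-1.18, 2.86, -0.0], [-1.18, 2.86, -0.0], [-1.18, 2.86, -0.0], [-1.18, 2.86, -0.0]]
[[0, 0, np.float64(-0.0)], [0, 0, np.float64(-0.0)], [0, 0, np.float64(-0.0)], [0, 0, np.float64(-0.0)], [0, 0, np.float64(-0.0)], [0, 0, np.float64(-0.0)], [0, 0, np.float64(-0.0)], [0, 0, np.float64(-0.0)]]
8
[[-1.18, 2.86, -0.0], [-1.18, 2.86, -0.0], [-1.18, 2.86, -0.0], [-1.18, 2.86, -0.0], [-1.18, 2.86, -0.0], [-1.18, 2.86, -0.0], [-1.18, 2.86, -0.0], [-1.18, 2.86, -0.0]]
[[0, 0, np.float64(-0.0)], [0, 0, np.float64(-0.0)], [0, 0, np.float64(-0.0)], [0, 0, np.float64(-0.0)], [0, 0, np.float64(-0.0)], [0, 0, np.float64(-0.0)], [0, 0, np.float64(-0.0)], [0, 0, np.float64(-0.0)]]
6
[[-1.18, 2.86, -0.0], [-1.18, 2.86, -0.0], [0.0, 0.0, 1.95], [0.0, 0.0, 1.95], [0.0, 0.0, 1.95], [0.0, 0.0, 1.95]]
[[0, 0, np.float64(-0.0)], [0, 0, np.float64(-0.0)], [0, 0, np.float64(-0.0)], [0, 0, np.float64(-0.0)], [0, 0, np.float64(-0.0)], [0, 0, np.float64(-0.0)]]
```

Emit:
send_rows(slide=[[0,0,-1.0],[0,0,-2.0],[0,0,-3.0],[0,0,-3.0],[0,0,-3.0],[-1.18,2.86,0],[-1.18,2.86,0],[-1.18,2.86,0]], turn=[[0,0,0],[0,0,0],[0,0,0],[0,0,0],[0,0,0],[0,0,0],[0,0,0],[0,0,0]], hand=[1.0,1.0,1.0,1.0,1.0,1.0,1.0,1.0])

```text
time: 10.93
position: [0.5613, 0.1191, 0.235]
eef_rot: [0.991, 0.131, 0.001, -0.0]
wrist_force: [0.9, -0.6, -1.0]
gripper_width: 0.0145
gripper_force: 98.1
```

Emit:
send_rows(slide=[[-1.18,2.86,0],[-1.18,2.86,0],[-1.18,2.86,0],[-1.18,2.86,0],[-1.18,2.86,0],[-1.18,2.86,0],[-1.18,2.86,0],[-1.18,2.86,0]], turn=[[0,0,0],[0,0,0],[0,0,0],[0,0,0],[0,0,0],[0,0,0],[0,0,0],[0,0,0]], hand=[1.0,1.0,1.0,1.0,1.0,1.0,1.0,1.0])

```text
time: 11.6
position: [0.5291, -0.1271, 0.2345]
eef_rot: [0.991, 0.13, 0.0, -0.0]
wrist_force: [0.5, 0.4, -0.6]
gripper_width: 0.0147
gripper_force: 98.1
```

Emit:
send_rows(slide=[[-1.18,2.86,0],[-1.18,2.86,0],[-1.18,2.86,0],[0,0,2.2],[0,0,2.2],[0,0,2.2],[0,0,1.0],[0,0,0]], turn=[[0,0,0],[0,0,0],[0,0,0],[0,0,0],[0,0,0],[0,0,0],[0,0,0],[0,0,0]], hand=[1.0,1.0,1.0,1.0,1.0,1.0,1.0,1.0])

```text
time: 12.27
position: [0.5167, -0.2172, 0.1562]
eef_rot: [0.991, 0.13, -0.001, -0.001]
wrist_force: [0.2, 1.2, -0.6]
gripper_width: 0.0143
gripper_force: 98.0
```

```bash
python3 - <<'E'
from h import *
im=arm.get_image("wrist");p,h,s,M=cur();print(p,h,s["wrist_force"],s["gripper_width"])
P=fcloud(im);np.save("Pm.npy",P);save(im,"w6",(180,60,400,240),3.6);save(im,"w6f")
for n in("burnisher_tip","seam_center"):
    for e in arm.tip_of(n,im)[:2]: print(n,np.round(e["point"],4),e["conf"],fpix(im,e["point"]))
C=np.array([.540,-.169])
for q in ((*C,.0324),(p[0]+.0353,p[1]+.0094,p[2]-.103)): print(fpix(im,q))
E
```

```text
[ 0.51741928 -0.21750312  0.15764699] 14.994386970521425 [ 0.71567579 -1.10933651 -0.93741649] 0.014393983050862721
burnisher_tip [ 0.5536 -0.2082  0.05  ] 0.78 [279. 159.]
seam_center [ 0.5404 -0.1674  0.0188] 0.66 [228. 158.]
seam_center [ 0.5428 -0.1681  0.0288] 0.64 [228. 156.]
[227. 161.]
[279. 161.]
```

View pics/w6.png

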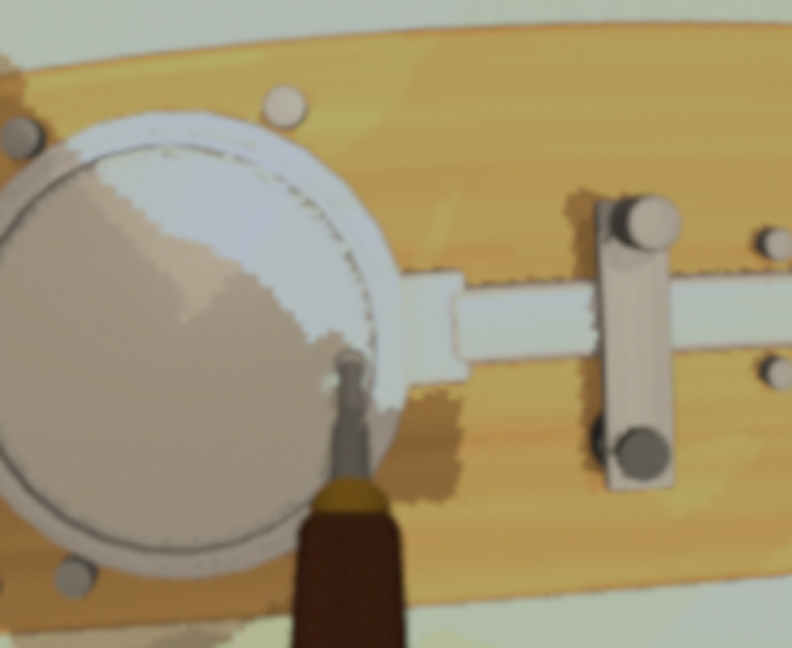

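```bash
cat > fit.py <<'E'
from h import *
from scipy.optimize import least_squares
P=np.load("Pm.npy");img=cv2.imread("pics/w6f.png")
g=cv2.GaussianBlur(cv2.cvtColor(img,cv2.COLOR_BGR2LAB).astype(np.float32),(0,0),.8)
# camera pose for this shot: rebuild pixel->ray from cloud is unavailable offline; use the cloud directly
Z=P[...,2]
d=np.hypot(P[...,0]-.540,P[...,1]+.169);ok=(Z<.045)&(Z>.0)
for lo,hi,a,b in((.0295,.038,.041,.054),(.0225,.0285,.048,.058)):
    m=ok&(Z>lo)&(Z<hi)&(d>a)&(d<b);q=P[m]
    th=np.arctan2(q[:,1]+.169,q[:,0]-.54);bn=np.floor(th/np.radians(10)).astype(int)
    c=np.array([q[bn==k].mean(0)[:2] for k in np.unique(bn) if (bn==k).sum()>3])
    s=least_squares(lambda x:np.hypot(c[:,0]-x[0],c[:,1]-x[1])-x[2],[.54,-.17,.05],loss="soft_l1",f_scale=.001)
    print(m.sum(),len(c),s.x.round(4))
# outer outline: step from head (z~.027) to board (z~.018)
m=ok&(Z>.0225)&(d<.062);ang=np.arctan2(P[...,1]+.169,P[...,0]-.54);pts=[]
for k in range(-18,18):
    t=np.radians(10*k+5)
    if abs((10*k+5)-(-70.5))<20: continue
    w=m&(abs(ang-t)<np.radians(5))
    if w.sum()>10:
        r=np.percentile(d[w],97);pts.append((.54+r*np.cos(t),-.169+r*np.sin(t),r))
pts=np.array(pts);s=least_squares(lambda x:np.hypot(pts[:,0]-x[0],pts[:,1]-x[1])-x[2],[.54,-.17,.055],loss="soft_l1",f_scale=.001);print("outer",s.x.round(4))
# wall/plaque step: inside height
v,u=159,277;print("ball px",P[v-4:v+3:2,u-2:u+3:2].round(4).tolist())
E
python3 fit.py
```

```text
1182 34 [ 0.5417 -0.1677  0.0478]
2101 34 [ 0.5408 -0.168   0.0525]
outer [ 0.5419 -0.1672  0.054 ]
ball px [[[0.5534, -0.2051, 0.0274], [0.5539, -0.2066, 0.0279], [0.5542, -0.2082, 0.027]], [[0.5546, -0.2049, 0.0513], [0.5552, -0.2063, 0.0529], [0.5555, -0.2077, 0.0519]], [[0.5534, -0.2052, 0.0528], [0.5539, -0.2066, 0.0538], [0.5541, -0.2081, 0.0527]], [[0.5524, -0.2055, 0.0564], [0.5528, -0.2069, 0.0567], [0.553, -0.2084, 0.0549]]]
```

Emit:
send_rows(slide=[[0,0,1.0],[0,0,0.8],[0,0,0.1],[0,0,0],[0,0,0]], turn=[[0,0,0],[0,0,0],[0,0,0],[0,0,0],[0,0,0]], hand=[1.0,1.0,1.0,1.0,1.0])

```text
time: 12.83
position: [0.5177, -0.2178, 0.1386]
eef_rot: [0.991, 0.13, -0.0, -0.0]
wrist_force: [-0.4, 0.8, -0.8]
gripper_width: 0.0149
gripper_force: 98.0
```

Emit:
send_rows(slide=[[0,0,0.1],[0,0,0],[0,0,0]], turn=[[0,0,0],[0,0,0],[0,0,0]], hand=[1.0,1.0,1.0])

```text
time: 13.08
position: [0.5178, -0.2179, 0.1378]
eef_rot: [0.991, 0.13, 0.0, 0.0]
wrist_force: [-0.9, 0.9, -0.7]
gripper_width: 0.0146
gripper_force: 98.0
```

Emit:
send_rows(slide=[[0,0,0.08],[0,0,0],[0,0,0]], turn=[[0,0,0],[0,0,0],[0,0,0]], hand=[1.0,1.0,1.0])

```text
time: 13.33
position: [0.5177, -0.2179, 0.1369]
eef_rot: [0.991, 0.13, 0.0, 0.0]
wrist_force: [0.2, -0.3, -0.6]
gripper_width: 0.015
gripper_force: 98.0
```

Emit:
send_rows(slide=[[0,0,0.08],[0,0,0],[0,0,0]], turn=[[0,0,0],[0,0,0],[0,0,0]], hand=[1.0,1.0,1.0])

```text
time: 13.58
position: [0.5177, -0.2179, 0.1361]
eef_rot: [0.991, 0.13, 0.0, 0.0]
wrist_force: [-0.3, 0.2, -0.1]
gripper_width: 0.0146
gripper_force: 98.0
```

Emit:
send_rows(slide=[[0,0,0.06],[0,0,0],[0,0,0]], turn=[[0,0,0],[0,0,0],[0,0,0]], hand=[1.0,1.0,1.0])

```text
time: 13.83
position: [0.5178, -0.2179, 0.1356]
eef_rot: [0.991, 0.13, 0.0, 0.0]
wrist_force: [-0.9, -0.5, 3.2]
gripper_width: 0.0147
gripper_force: 98.5
```

Emit:
send_rows(slide=[[0.01,0.1,0],[0.01,0.1,0],[0,0,0],[0,0,0]], turn=[[0,0,0],[0,0,0],[0,0,0],[0,0,0]], hand=[1.0,1.0,1.0,1.0])

```text
time: 14.17
position: [0.5183, -0.2196, 0.1354]
eef_rot: [0.991, 0.13, -0.0, -0.0]
wrist_force: [-2.1, 2.9, 4.1]
gripper_width: 0.0149
gripper_force: 98.5
```

```bash
python3 - <<'E'
from h import *
p,h,s,M=cur();print(p,h,s["wrist_force"],s["moment"])
E
```

```text
[ 0.51832716 -0.21957483  0.13544401] 14.982186611436472 [-2.09574446  2.89430369  4.1289076 ] [0.81260491 0.18839929 0.14134786]
```

```bash
cat > circ.py <<'E'
from h import *
import sys
C=np.array([.540,-.169]);off=np.array([.0353,.0094])
def tcp(th,r=.0417,C=C):
    a=np.radians(19.5+th);return C+r*np.array([np.cos(a),np.sin(a)])-off
def plan(th0,n,p=None,dth=2.88,r=.0417,C=C,h=15.0):
    p=cur()[0][:2] if p is None else p
    a=np.radians(h);T=np.array([[np.cos(a),np.sin(a)],[np.sin(a),-np.cos(a)]])
    out=[]
    for k in range(n):
        q=tcp(th0+dth*(k+1),r,C);out.append([round(float(v)*100,3) for v in T@(q-p)]+[0]);p=q
    for i in range(0,n,8):print(round(th0+dth*(i+1),1),out[i:i+8])
def where():
    p,h,s,M=cur();e=p[:2]+off-C;th=np.degrees(np.arctan2(e[1],e[0]))-19.5;a=np.radians(th+19.5);f=s["wrist_force"]
    u=np.array([np.cos(a),np.sin(a)]);t=np.array([-u[1],u[0]])
    print("th %.1f r %.2f z %.2f  Frad %.1f Ftan %.1f Fz %.1f t %.2f"%(th,1e3*np.hypot(*e),1e3*p[2],f[:2]@u,f[:2]@t,f[2],s["time"]))
E
python3 - <<'E'
from circ import *
where();plan(-90,128)
E
```

```text
th -91.2 r 43.37 z 135.44  Frad -3.4 Ftan -1.1 Fz 4.1 t 14.17
-87.1 [[0.285, -0.194, 0], [0.207, -0.032, 0], [0.205, -0.043, 0], [0.203, -0.053, 0], [0.2, -0.063, 0], [0.197, -0.073, 0], [0.193, -0.083, 0], [0.188, -0.092, 0]]
-64.1 [[0.183, -0.102, 0], [0.178, -0.111, 0], [0.172, -0.119, 0], [0.166, -0.128, 0], [0.159, -0.136, 0], [0.152, -0.144, 0], [0.145, -0.151, 0], [0.137, -0.159, 0]]
-41.0 [[0.129, -0.165, 0], [0.121, -0.171, 0], [0.112, -0.177, 0], [0.103, -0.183, 0], [0.093, -0.188, 0], [0.084, -0.192, 0], [0.074, -0.196, 0], [0.064, -0.2, 0]]
-18.0 [[0.054, -0.203, 0], [0.044, -0.205, 0], [0.033, -0.207, 0], [0.023, -0.208, 0], [0.013, -0.209, 0], [0.002, -0.21, 0], [-0.009, -0.209, 0], [-0.019, -0.209, 0]]
5.0 [[-0.03, -0.207, 0], [-0.04, -0.206, 0], [-0.05, -0.203, 0], [-0.06, -0.201, 0], [-0.07, -0.197, 0], [-0.08, -0.194, 0], [-0.09, -0.189, 0], [-0.099, -0.185, 0]]
28.1 [[-0.108, -0.179, 0], [-0.117, -0.174, 0], [-0.126, -0.168, 0], [-0.134, -0.161, 0], [-0.142, -0.154, 0], [-0.15, -0.147, 0], [-0.157, -0.139, 0], [-0.164, -0.131, 0]]
51.1 [[-0.17, -0.123, 0], [-0.176,
[... 896 characters left out ...]
3, 0.21, 0], [0.014, 0.209, 0], [0.024, 0.208, 0], [0.035, 0.207, 0]]
189.4 [[0.045, 0.205, 0], [0.055, 0.202, 0], [0.065, 0.199, 0], [0.075, 0.196, 0], [0.085, 0.192, 0], [0.095, 0.187, 0], [0.104, 0.182, 0], [0.113, 0.177, 0]]
212.4 [[0.122, 0.171, 0], [0.13, 0.164, 0], [0.138, 0.158, 0], [0.146, 0.151, 0], [0.153, 0.143, 0], [0.16, 0.135, 0], [0.167, 0.127, 0], [0.173, 0.118, 0]]
235.4 [[0.179, 0.11, 0], [0.184, 0.1, 0], [0.189, 0.091, 0], [0.193, 0.081, 0], [0.197, 0.072, 0], [0.2, 0.062, 0], [0.203, 0.051, 0], [0.205, 0.041, 0]]
258.5 [[0.207, 0.031, 0], [0.209, 0.02, 0], [0.209, 0.01, 0], [0.21, -0.001, 0], [0.209, -0.011, 0], [0.208, -0.022, 0], [0.207, -0.032, 0], [0.205, -0.043, 0]]
```

Emit:
send_rows(slide=[[0.2,-0.15,0],[0.2,-0.06,0],[0.2,-0.05,0],[0.2,-0.055,0],[0.2,-0.063,0],[0.2,-0.073,0],[0.195,-0.083,0],[0.19,-0.092,0]], turn=[[0,0,0],[0,0,0],[0,0,0],[0,0,0],[0,0,0],[0,0,0],[0,0,0],[0,0,0]], hand=[1.0,1.0,1.0,1.0,1.0,1.0,1.0,1.0])

```text
time: 14.83
position: [0.5324, -0.2096, 0.1355]
eef_rot: [0.991, 0.13, 0.0, 0.0]
wrist_force: [0.5, -0.2, 2.6]
gripper_width: 0.0146
gripper_force: 98.4
```

```bash
python3 -c "
from circ import *
where()"
```

```text
th -67.8 r 41.72 z 135.54  Frad 0.5 Ftan 0.2 Fz 2.6 t 14.83
```

Emit:
send_rows(slide=[[0.183,-0.102,0.01],[0.178,-0.111,0],[0.172,-0.119,0],[0.166,-0.128,0],[0.159,-0.136,0],[0.152,-0.144,0],[0.145,-0.151,0],[0.137,-0.159,0]], turn=[[0,0,0],[0,0,0],[0,0,0],[0,0,0],[0,0,0],[0,0,0],[0,0,0],[0,0,0]], hand=[1.0,1.0,1.0,1.0,1.0,1.0,1.0,1.0])

```text
time: 15.5
position: [0.5419, -0.1958, 0.1353]
eef_rot: [0.991, 0.13, -0.0, -0.0]
wrist_force: [1.1, 0.0, 0.5]
gripper_width: 0.0148
gripper_force: 98.0
```

```bash
python3 -c "
from circ import *
where()"
```

```text
th -44.5 r 41.09 z 135.27  Frad 1.0 Ftan 0.5 Fz 0.5 t 15.50
```

Emit:
send_rows(slide=[[0.15,-0.15,0.03],[0.14,-0.156,0.02],[0.112,-0.177,0],[0.103,-0.183,0],[0.093,-0.188,0],[0.084,-0.192,0],[0.074,-0.196,0],[0.064,-0.2,0]], turn=[[0,0,0],[0,0,0],[0,0,0],[0,0,0],[0,0,0],[0,0,0],[0,0,0],[0,0,0]], hand=[1.0,1.0,1.0,1.0,1.0,1.0,1.0,1.0])

```text
time: 16.17
position: [0.5465, -0.1801, 0.1351]
eef_rot: [0.991, 0.13, 0.0, 0.0]
wrist_force: [0.6, 0.9, -0.1]
gripper_width: 0.0149
gripper_force: 98.0
```

```bash
python3 -c "
from circ import *
where()"
```

```text
th -21.8 r 41.87 z 135.13  Frad 0.6 Ftan 0.9 Fz -0.1 t 16.17
```

Emit:
send_rows(slide=[[0,0,0.04],[0,0,0.03],[0,0,0]], turn=[[0,0,0],[0,0,0],[0,0,0]], hand=[1.0,1.0,1.0])

```text
time: 16.42
position: [0.5465, -0.1799, 0.1347]
eef_rot: [0.991, 0.13, 0.0, 0.0]
wrist_force: [-1.3, 1.6, 12.2]
gripper_width: 0.0148
gripper_force: 99.7
```

```bash
python3 -c "
from circ import *
where()"
```

```text
th -21.5 r 41.78 z 134.65  Frad -1.4 Ftan 1.6 Fz 12.2 t 16.42
```

Emit:
send_rows(slide=[[0.054,-0.203,-0.03],[0.044,-0.205,0],[0.033,-0.207,0],[0.023,-0.208,0],[0.013,-0.209,0],[0.002,-0.21,0]], turn=[[0,0,0],[0,0,0],[0,0,0],[0,0,0],[0,0,0],[0,0,0]], hand=[1.0,1.0,1.0,1.0,1.0,1.0])

```text
time: 16.92
position: [0.5456, -0.1682, 0.1351]
eef_rot: [0.991, 0.13, 0.001, 0.001]
wrist_force: [3.4, -3.6, 9.1]
gripper_width: 0.0148
gripper_force: 99.1
```

```bash
python3 -c "
from circ import *
where()"
```

```text
th -5.5 r 42.19 z 135.12  Frad 2.4 Ftan -4.3 Fz 9.1 t 16.92
```

Emit:
send_rows(slide=[[-0.009,-0.209,-0.02],[-0.019,-0.209,0],[-0.03,-0.207,0],[-0.04,-0.206,0],[-0.05,-0.203,0],[-0.06,-0.201,0]], turn=[[0,0,0],[0,0,0],[0,0,0],[0,0,0],[0,0,0],[0,0,0]], hand=[1.0,1.0,1.0,1.0,1.0,1.0])

```text
time: 17.42
position: [0.5403, -0.1566, 0.1352]
eef_rot: [0.991, 0.13, 0.001, 0.001]
wrist_force: [2.3, -3.4, 7.0]
gripper_width: 0.0148
gripper_force: 99.0
```

```bash
python3 -c "
from circ import *
where()"
```

```text
th 11.9 r 41.73 z 135.21  Frad 0.1 Ftan -4.1 Fz 7.0 t 17.42
```

Emit:
send_rows(slide=[[-0.07,-0.197,-0.01],[-0.08,-0.194,0],[-0.09,-0.189,0],[-0.099,-0.185,0],[-0.108,-0.179,0],[-0.117,-0.174,0],[-0.126,-0.168,0],[-0.134,-0.161,0]], turn=[[0,0,0],[0,0,0],[0,0,0],[0,0,0],[0,0,0],[0,0,0],[0,0,0],[0,0,0]], hand=[1.0,1.0,1.0,1.0,1.0,1.0,1.0,1.0])

```text
time: 18.08
position: [0.5285, -0.1445, 0.1352]
eef_rot: [0.991, 0.13, 0.001, 0.0]
wrist_force: [3.5, -0.8, 7.0]
gripper_width: 0.0147
gripper_force: 98.9
```

```bash
python3 -c "
from circ import *
where()"
```

```text
th 35.4 r 41.42 z 135.21  Frad 1.3 Ftan -3.3 Fz 7.0 t 18.08
```

Emit:
send_rows(slide=[[-0.13,-0.17,-0.01],[-0.135,-0.165,0],[-0.157,-0.139,0],[-0.164,-0.131,0],[-0.17,-0.123,0],[-0.176,-0.114,0],[-0.181,-0.105,0],[-0.186,-0.096,0]], turn=[[0,0,0],[0,0,0],[0,0,0],[0,0,0],[0,0,0],[0,0,0],[0,0,0],[0,0,0]], hand=[1.0,1.0,1.0,1.0,1.0,1.0,1.0,1.0])

```text
time: 18.75
position: [0.513, -0.1377, 0.1352]
eef_rot: [0.991, 0.13, 0.001, 0.0]
wrist_force: [3.1, 0.4, 7.5]
gripper_width: 0.0146
gripper_force: 98.9
```

```bash
python3 -c "
from circ import *
where()"
```

```text
th 58.9 r 41.56 z 135.24  Frad 1.0 Ftan -2.9 Fz 7.5 t 18.75
```

Emit:
send_rows(slide=[[-0.191,-0.09,-0.02],[-0.195,-0.08,0],[-0.199,-0.067,0],[-0.202,-0.057,0],[-0.204,-0.046,0],[-0.206,-0.036,0],[-0.208,-0.026,0],[-0.209,-0.015,0]], turn=[[0,0,0],[0,0,0],[0,0,0],[0,0,0],[0,0,0],[0,0,0],[0,0,0],[0,0,0]], hand=[1.0,1.0,1.0,1.0,1.0,1.0,1.0,1.0])

```text
time: 19.42
position: [0.496, -0.1377, 0.1353]
eef_rot: [0.991, 0.13, 0.001, 0.0]
wrist_force: [3.9, 1.2, 6.3]
gripper_width: 0.0146
gripper_force: 98.8
```

```bash
python3 -c "
from circ import *
where()"
```

```text
th 82.6 r 41.60 z 135.28  Frad 0.4 Ftan -4.1 Fz 6.3 t 19.42
```

Emit:
send_rows(slide=[[-0.21,-0.005,-0.01],[-0.21,0.006,0],[-0.209,0.016,0],[-0.208,0.027,0],[-0.206,0.037,0],[-0.204,0.048,0],[-0.201,0.058,0],[-0.198,0.068,0]], turn=[[0,0,0],[0,0,0],[0,0,0],[0,0,0],[0,0,0],[0,0,0],[0,0,0],[0,0,0]], hand=[1.0,1.0,1.0,1.0,1.0,1.0,1.0,1.0])

```text
time: 20.08
position: [0.4805, -0.1445, 0.1353]
eef_rot: [0.991, 0.13, 0.0, -0.0]
wrist_force: [2.2, 2.0, 5.1]
gripper_width: 0.0147
gripper_force: 98.8
```

```bash
python3 -c "
from circ import *
where()"
```

```text
th 106.0 r 41.62 z 135.33  Frad 0.4 Ftan -3.0 Fz 5.1 t 20.08
```

Good; keep going.

Emit:
send_rows(slide=[[-0.195,0.078,0],[-0.19,0.087,0],[-0.186,0.097,0],[-0.181,0.106,0],[-0.175,0.115,0],[-0.169,0.124,0],[-0.163,0.132,0],[-0.156,0.14,0]], turn=[[0,0,0],[0,0,0],[0,0,0],[0,0,0],[0,0,0],[0,0,0],[0,0,0],[0,0,0]], hand=[1.0,1.0,1.0,1.0,1.0,1.0,1.0,1.0])

```text
time: 20.75
position: [0.4689, -0.1566, 0.1352]
eef_rot: [0.991, 0.13, 0.0, -0.0]
wrist_force: [-0.5, -0.4, 4.8]
gripper_width: 0.0149
gripper_force: 98.2
```

```bash
python3 -c "
from circ import *
where()"
```

```text
th 129.2 r 41.93 z 135.21  Frad 0.2 Ftan 0.6 Fz 4.8 t 20.75
```

Emit:
send_rows(slide=[[-0.149,0.148,0],[-0.141,0.155,0],[-0.133,0.162,0],[-0.125,0.168,0],[-0.116,0.174,0],[-0.107,0.18,0],[-0.098,0.185,0],[-0.089,0.19,0]], turn=[[0,0,0],[0,0,0],[0,0,0],[0,0,0],[0,0,0],[0,0,0],[0,0,0],[0,0,0]], hand=[1.0,1.0,1.0,1.0,1.0,1.0,1.0,1.0])

```text
time: 21.42
position: [0.4631, -0.1722, 0.1352]
eef_rot: [0.991, 0.13, -0.0, -0.0]
wrist_force: [-0.3, 3.1, 5.6]
gripper_width: 0.0146
gripper_force: 98.9
```

```bash
python3 -c "
from circ import *
where()"
```

```text
th 152.1 r 42.03 z 135.22  Frad 0.7 Ftan -3.0 Fz 5.6 t 21.42
```

Emit:
send_rows(slide=[[-0.07,0.194,0],[-0.06,0.198,0],[-0.055,0.201,0],[-0.049,0.204,0],[-0.039,0.206,0],[-0.028,0.208,0],[-0.018,0.209,0],[-0.007,0.209,0]], turn=[[0,0,0],[0,0,0],[0,0,0],[0,0,0],[0,0,0],[0,0,0],[0,0,0],[0,0,0]], hand=[1.0,1.0,1.0,1.0,1.0,1.0,1.0,1.0])

```text
time: 22.08
position: [0.4639, -0.1887, 0.1352]
eef_rot: [0.991, 0.13, -0.0, -0.0]
wrist_force: [0.0, -0.7, -0.7]
gripper_width: 0.0147
gripper_force: 97.8
```

```bash
python3 -c "
from circ import *
where()"
```

```text
th -185.3 r 42.04 z 135.16  Frad 0.1 Ftan 0.6 Fz -0.7 t 22.08
```

Emit:
send_rows(slide=[[0,0,0.03],[0,0,0]], turn=[[0,0,0],[0,0,0]], hand=[1.0,1.0])

```text
time: 22.25
position: [0.4646, -0.1896, 0.1351]
eef_rot: [0.991, 0.13, 0.0, 0.001]
wrist_force: [-0.9, -3.2, 7.1]
gripper_width: 0.0146
gripper_force: 98.8
```

```bash
python3 -c "
from circ import *
where()"
```

```text
th -183.9 r 41.65 z 135.06  Frad 1.7 Ftan 2.8 Fz 7.1 t 22.25
```

Emit:
send_rows(slide=[[0.003,0.21,0],[0.014,0.209,0],[0.024,0.208,0],[0.035,0.207,0],[0.045,0.205,0],[0.055,0.202,0]], turn=[[0,0,0],[0,0,0],[0,0,0],[0,0,0],[0,0,0],[0,0,0]], hand=[1.0,1.0,1.0,1.0,1.0,1.0])

```text
time: 22.75
position: [0.4682, -0.1996, 0.1348]
eef_rot: [0.991, 0.13, -0.001, -0.001]
wrist_force: [-5.9, 7.0, 13.9]
gripper_width: 0.0147
gripper_force: 99.9
```

```bash
python3 -c "
from circ import *
where()"
```

```text
th -169.3 r 42.20 z 134.82  Frad 1.6 Ftan -9.0 Fz 13.9 t 22.75
```

Emit:
send_rows(slide=[[0,0,-0.035],[0,0,0]], turn=[[0,0,0],[0,0,0]], hand=[1.0,1.0])

```text
time: 22.92
position: [0.4691, -0.2006, 0.1352]
eef_rot: [0.991, 0.13, -0.0, -0.0]
wrist_force: [-1.3, -0.6, 4.8]
gripper_width: 0.0149
gripper_force: 98.7
```

```bash
python3 -c "
from circ import *
where()"
```

```text
th -167.6 r 41.96 z 135.22  Frad 1.4 Ftan -0.1 Fz 4.8 t 22.92
```

Emit:
send_rows(slide=[[0.065,0.199,0],[0.075,0.196,0],[0.085,0.192,0],[0.095,0.187,0],[0.104,0.182,0]], turn=[[0,0,0],[0,0,0],[0,0,0],[0,0,0],[0,0,0]], hand=[1.0,1.0,1.0,1.0,1.0])

```text
time: 23.33
position: [0.4755, -0.2085, 0.1352]
eef_rot: [0.991, 0.13, -0.0, -0.0]
wrist_force: [-4.2, 2.6, 7.8]
gripper_width: 0.0147
gripper_force: 99.3
```

```bash
python3 -c "
from circ import *
where()"
```

```text
th -153.6 r 41.96 z 135.19  Frad 1.0 Ftan -4.9 Fz 7.8 t 23.33
```

Emit:
send_rows(slide=[[0.113,0.177,-0.015],[0.122,0.171,0],[0.13,0.164,0],[0.138,0.158,0],[0.146,0.151,0],[0.153,0.143,0]], turn=[[0,0,0],[0,0,0],[0,0,0],[0,0,0],[0,0,0],[0,0,0]], hand=[1.0,1.0,1.0,1.0,1.0,1.0])

```text
time: 23.83
position: [0.4859, -0.2159, 0.1352]
eef_rot: [0.991, 0.13, -0.0, -0.0]
wrist_force: [-0.4, 1.2, 2.8]
gripper_width: 0.0147
gripper_force: 98.2
```

```bash
python3 -c "
from circ import *
where()"
```

```text
th -136.1 r 41.93 z 135.21  Frad -0.9 Ftan -0.9 Fz 2.8 t 23.83
```

Emit:
send_rows(slide=[[0.16,0.133,0],[0.167,0.125,0],[0.173,0.116,0],[0.179,0.108,0],[0.184,0.098,0],[0.189,0.09,0]], turn=[[0,0,0],[0,0,0],[0,0,0],[0,0,0],[0,0,0],[0,0,0]], hand=[1.0,1.0,1.0,1.0,1.0,1.0])

```text
time: 24.33
position: [0.4979, -0.2197, 0.1354]
eef_rot: [0.991, 0.13, -0.0, 0.0]
wrist_force: [-3.5, -0.4, 6.0]
gripper_width: 0.0144
gripper_force: 98.7
```

```bash
python3 -c "
from circ import *
where()"
```

```text
th -118.8 r 41.90 z 135.39  Frad 0.9 Ftan -3.4 Fz 6.0 t 24.33
```

Emit:
send_rows(slide=[[0.193,0.081,-0.01],[0.197,0.072,0],[0.2,0.062,0],[0.203,0.051,0],[0.205,0.041,0],[0.207,0.031,0]], turn=[[0,0,0],[0,0,0],[0,0,0],[0,0,0],[0,0,0],[0,0,0]], hand=[1.0,1.0,1.0,1.0,1.0,1.0])

```text
time: 24.83
position: [0.5108, -0.2198, 0.1355]
eef_rot: [0.991, 0.13, 0.0, 0.0]
wrist_force: [-0.5, -0.2, 3.4]
gripper_width: 0.0148
gripper_force: 98.5
```

```bash
python3 -c "
from circ import *
where()"
```

```text
th -101.2 r 41.82 z 135.51  Frad 0.1 Ftan -0.5 Fz 3.4 t 24.83
```

Emit:
send_rows(slide=[[0.209,0.02,0],[0.209,0.01,0],[0.21,0,0],[0.209,-0.011,0],[0.1,-0.01,0],[0,0,0],[0,0,0],[0,0,0]], turn=[[0,0,0],[0,0,0],[0,0,0],[0,0,0],[0,0,0],[0,0,0],[0,0,0],[0,0,0]], hand=[1.0,1.0,1.0,1.0,1.0,1.0,1.0,1.0])

```text
time: 25.5
position: [0.5197, -0.2174, 0.1355]
eef_rot: [0.991, 0.13, 0.0, 0.0]
wrist_force: [-0.2, -1.0, 2.0]
gripper_width: 0.0145
gripper_force: 98.2
```

```bash
python3 -c "
from circ import *
where()"
```

```text
th -88.5 r 41.76 z 135.50  Frad 0.8 Ftan -0.5 Fz 2.0 t 25.50
```

```bash
python3 - <<'E'
from h import *
p,h,s,M=cur();print(h,M[:,2])
rows([((p[0],p[1],.235),h,4),((.5746,.2117,.235),15,13)])
E
```

```text
14.985315618328492 [ 2.65458991e-04 -5.78288751e-05 -9.99999963e-01]
8
[[0.0, 0.0, -2.49], [0.0, 0.0, -2.49], [0.0, 0.0, -2.49], [0.0, 0.0, -2.49], [1.26, -3.08, -0.0], [1.26, -3.08, -0.0], [1.26, -3.08, -0.0], [1.26, -3.08, -0.0]]
[[0, 0, np.float64(-0.0)], [0, 0, np.float64(-0.0)], [0, 0, np.float64(-0.0)], [0, 0, np.float64(-0.0)], [0, 0, np.float64(-0.0)], [0, 0, np.float64(-0.0)], [0, 0, np.float64(-0.0)], [0, 0, np.float64(-0.0)]]
8
[[1.26, -3.08, -0.0], [1.26, -3.08, -0.0], [1.26, -3.08, -0.0], [1.26, -3.08, -0.0], [1.26, -3.08, -0.0], [1.26, -3.08, -0.0], [1.26, -3.08, -0.0], [1.26, -3.08, -0.0]]
[[0, 0, np.float64(-0.0)], [0, 0, np.float64(-0.0)], [0, 0, np.float64(-0.0)], [0, 0, np.float64(-0.0)], [0, 0, np.float64(-0.0)], [0, 0, np.float64(-0.0)], [0, 0, np.float64(-0.0)], [0, 0, np.float64(-0.0)]]
1
[[1.26, -3.08, -0.0]]
[[0, 0, np.float64(-0.0)]]
```

Emit:
send_rows(slide=[[0,0,-2.0],[0,0,-2.5],[0,0,-3.0],[0,0,-2.5],[1.26,-3.08,0],[1.26,-3.08,0],[1.26,-3.08,0],[1.26,-3.08,0]], turn=[[0,0,0],[0,0,0],[0,0,0],[0,0,0],[0,0,0],[0,0,0],[0,0,0],[0,0,0]], hand=[1.0,1.0,1.0,1.0,1.0,1.0,1.0,1.0])

```text
time: 26.17
position: [0.536, -0.084, 0.2355]
eef_rot: [0.992, 0.13, -0.0, -0.0]
wrist_force: [-0.1, 0.3, 0.4]
gripper_width: 0.0145
gripper_force: 97.9
```

Emit:
send_rows(slide=[[1.26,-3.08,0],[1.26,-3.08,0],[1.26,-3.08,0],[1.26,-3.08,0],[1.26,-3.08,0],[1.26,-3.08,0],[1.26,-3.08,0],[1.26,-3.08,0]], turn=[[0,0,0],[0,0,0],[0,0,0],[0,0,0],[0,0,0],[0,0,0],[0,0,0],[0,0,0]], hand=[1.0,1.0,1.0,1.0,1.0,1.0,1.0,1.0])

```text
time: 26.83
position: [0.5696, 0.1803, 0.2353]
eef_rot: [0.991, 0.13, -0.0, 0.0]
wrist_force: [1.0, 0.1, -0.3]
gripper_width: 0.0146
gripper_force: 97.9
```

Emit:
send_rows(slide=[[1.26,-3.08,0],[0,0,0],[0,0,0],[0,0,0],[0,0,0]], turn=[[0,0,0],[0,0,0],[0,0,0],[0,0,0],[0,0,0]], hand=[1.0,1.0,1.0,1.0,1.0])

```text
time: 27.25
position: [0.5741, 0.2108, 0.2353]
eef_rot: [0.992, 0.13, -0.0, 0.0]
wrist_force: [-1.1, -0.5, 1.1]
gripper_width: 0.0151
gripper_force: 98.0
```

```bash
python3 - <<'E'
from h import *
p,h,s,M=cur();print(p,h,s["wrist_force"]);rows([((.5748,.2117,.1155),15,5)])
E
```

```text
[0.57406257 0.21082373 0.23534647] 14.940145812901996 [-1.06580917 -0.45244187  1.11539416]
5
[[0.02, -0.01, 2.4], [0.02, -0.01, 2.4], [0.02, -0.01, 2.4], [0.02, -0.01, 2.4], [0.02, -0.01, 2.4]]
[[0, 0, np.float64(-0.01)], [0, 0, np.float64(-0.01)], [0, 0, np.float64(-0.01)], [0, 0, np.float64(-0.01)], [0, 0, np.float64(-0.01)]]
```

Emit:
send_rows(slide=[[0.03,-0.03,2.4],[0.03,-0.03,2.4],[0.03,0,2.4],[0,0,2.4],[0,0,1.5],[0,0,0.6],[0,0,0],[0,0,0]], turn=[[0,0,0],[0,0,0],[0,0,0],[0,0,0],[0,0,0],[0,0,0],[0,0,0],[0,0,0]], hand=[1.0,1.0,1.0,1.0,1.0,1.0,1.0,1.0])

```text
time: 27.92
position: [0.5751, 0.212, 0.1191]
eef_rot: [0.992, 0.13, -0.0, -0.0]
wrist_force: [-1.7, -0.4, -0.5]
gripper_width: 0.0146
gripper_force: 97.9
```

```bash
python3 - <<'E'
from h import *
p,h,s,M=cur();print(p,h,s["wrist_force"],s["moment"])
im=arm.get_image("wrist");save(im,"w7",(200,90,360,250),3.6)
for e in arm.tip_of("burnisher_tip",im)[:2]: print(np.round(e["point"],4),e["conf"])
E
```

```text
[0.57513169 0.21200813 0.11909142] 14.936345408299863 [-1.70073678 -0.3787152  -0.53476355] [-0.17603621  0.5859143  -0.0235138 ]
[0.6129 0.2239 0.0119] 0.97
[0.6719 0.3896 0.0082] 0.64
```

View pics/w7.png

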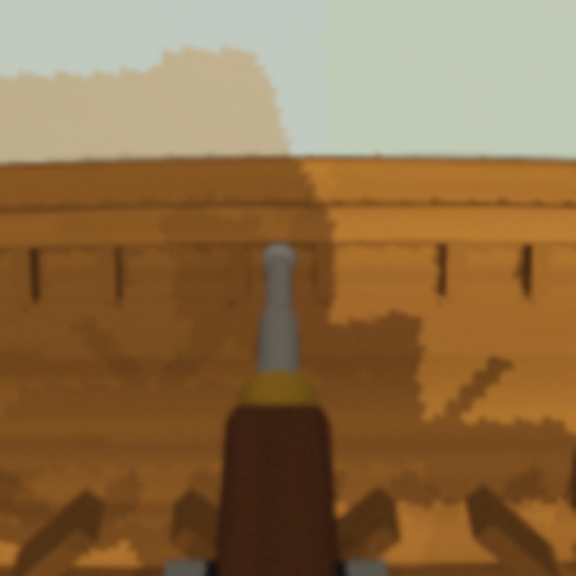

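Emit:
send_rows(slide=[[-0.04,0,0.2],[0,0,0.18],[0,0,0],[0,0,0]], turn=[[0,0,0],[0,0,0],[0,0,0],[0,0,0]], hand=[1.0,1.0,1.0,1.0])

```text
time: 28.35
position: [0.575, 0.2124, 0.1151]
eef_rot: [0.991, 0.13, 0.001, 0.0]
wrist_force: [0.0, -4.0, 3.3]
gripper_width: 0.0145
gripper_force: 98.6
```

Emit:
send_rows(slide=[[0,0,0],[0,0,0],[0,0,0],[0,0,0],[0,0,0],[0,0,0]], turn=[[0,0,0],[0,0,0],[0,0,0],[0,0,0],[0,0,0],[0,0,0]], hand=[1.7,2.2,3.0,4.0,5.0,5.0], newtons=20)

```text
time: 28.85
position: [0.5746, 0.2126, 0.1146]
eef_rot: [0.991, 0.13, -0.0, -0.0]
wrist_force: [0.2, 0.9, -0.3]
gripper_width: 0.05
gripper_force: 0.0
```

Emit:
send_rows(slide=[[0,0,-1.5],[0,0,-3.0],[0,0,-3.0],[0,0,-3.0],[0,0,-1.0],[0,0,0],[0,0,0],[0,0,0]], turn=[[0,0,0],[0,0,0],[0,0,0],[0,0,0],[0,0,0],[0,0,0],[0,0,0],[0,0,0]], hand=[5,5,5,5,5,5,5,5])

```text
time: 29.52
position: [0.574, 0.2123, 0.2284]
eef_rot: [0.991, 0.13, -0.001, 0.0]
wrist_force: [-0.6, 0.2, -0.1]
gripper_width: 0.0501
gripper_force: 0.0
```

```bash
python3 - <<'E'
from h import *
im=arm.get_image("wrist");p,h,s,M=cur();print(p,h,s["wrist_force"])
P=fcloud(im)
for n in("burnisher_tip","notch_foot","burnisher_grip"):
    for e in arm.tip_of(n,im)[:2]: print(n,np.round(e["point"],4),e["conf"],fpix(im,e["point"]))
a=np.radians(h);X=P[...,:2]-np.array([.5752,.2112]);rx=X@[np.cos(a),np.sin(a)];ry=X@[-np.sin(a),np.cos(a)]
for z in(.105,.125,.145,.155):
    m=(abs(P[...,2]-z)<.005)&(abs(ry)<.018)&(abs(rx)<.05)
    if m.sum()>5: print(z,m.sum(),"rx",np.percentile(rx[m],[5,50,95]).round(4),"ry",np.percentile(ry[m],[2,50,98]).round(4))
im=arm.get_image("top")
for n in("button_lug","button_pivot"):
    for e in arm.tip_of(n,im)[:1]: print(n,np.round(e["point"],4),e["conf"])
E
```

```text
[0.57389655 0.21230064 0.22816318] 14.983705424939815 [-0.37383226 -0.09509685 -0.60404254]
burnisher_tip [0.6112 0.2208 0.0107] 0.68 [278. 146.]
burnisher_tip [0.6719 0.3879 0.0088] 0.57 [148.  61.]
notch_foot [0.6165 0.2212 0.0116] 0.64 [279. 141.]
burnisher_grip [0.58   0.2117 0.1211] 0.75 [280. 201.]
burnisher_grip [0.6085 0.2224 0.0076] 0.33 [276. 148.]
0.105 135 rx [0.0107 0.013  0.015 ] ry [-0.008   0.0001  0.0081]
0.125 166 rx [0.0033 0.0065 0.0087] ry [-0.008   0.0002  0.0078]
0.145 205 rx [-0.0037 -0.0001  0.0019] ry [-0.0082 -0.0004  0.0081]
0.155 421 rx [-0.0174 -0.0054 -0.0015] ry [-0.0078 -0.0002  0.0079]
button_lug [0.5853 0.0161 0.0014] 0.57
```

```bash
python3 -c "
from rig import arm
print(arm.sign_off())"
```

```text
the job is handed in; nothing more can be done
None
```

I handed the job in at about 30 s of the 72 s allowed. The button was turned across the handle, the burnisher went once round the seam anticlockwise, and it is back in the rack's middle notch within about 0.5 mm of where it started. Two places in the seam are unsure: contact was light (about 0.5 to 1.2 N) between an eighth and a quarter of the way round, and was lost for a moment just before three quarters round. Just past that point the press reached about 17 N, under the 20 N limit. I did not re-check the button's position at the end.

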